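# Slacken the left-hand ring nut of a trolling reel

### The job

The slotted ring nut on top of the clamped fishing reel has a left-hand thread. Take the three-lug T-key from the wooden tool block, feel its lugs gently down into the nut's notches and, with the key fully seated, slacken the nut clockwise by at least a quarter turn, never jamming the key hard against the reel and never forcing the nut the tightening way. Then stand the key back upright in the hole it came from, keep the fingers off the reel, and leave the other things where they are.

Things in the scene. Friction and masses are not known exactly. Their poses are not given: they have to be found in the camera images.
- reel: Big trolling reel lying on its side, 128 mm across, foot clamped in a plywood cradle (160 x 140 mm board) fixed to the bench at any yaw; handle removed, handle side up. Origin: on the spool axis at the cradle's underside, z up. Top plate 114 mm up, gear boss 122 mm up; round the nut nothing stands higher than it but its stub. Nut 26 mm from the spool axis towards the reel's +x.
- nut_face (a point): Centre of the top face of the steel slotted ring nut, 133 mm above the reel's origin; these axes are the reel's, NOT the nut's. Nut 43 mm across; six notches 60 degrees apart, each 8 mm wide (parallel sides), open to the outside from radius 14 mm, 8.5 mm deep. The angle at which the notches stand differs every time and is not given. More than about 40 N from the key in all, pressing or turning, bruises it.
- stub_tip (a point): Tip of the fixed steel stub in the middle of the nut, 22 mm above the nut's top face: 10 mm across for 16 mm, then a tapered nose 6 mm long, 4 mm across at this tip. The key's bore goes over it.
- nut (a joint): Angle (rad) the nut has been turned from tight: 0 at the start, growing CLOCKWISE seen from above (loosening; it rises 1.5 mm a turn). A locking insert makes it drag evenly, about 0.25 N m, all the way clockwise; it stays where left. Anticlockwise it meets a stiff springy resistance at once; over about 0.5 N m that way forces it (below -0.01 rad).
- key_bar (a point): Grip of the loose three-lug T-key (steel, about 0.3 kg) standing upright in the tool block: centre of its T-bar, 80 mm long (the point's x), 18 mm wide (y), 16 mm tall; z up. Lug tips 86 mm below this point. Below the bar a stem 18 mm across; from 39 mm below this point a neck 26 mm across, then the foot.
- key_foot (a point): The same key: point on its axis level with its lug tips. Foot 46 mm across; under it three lugs 120 degrees apart (one towards the point's +x), each 5.5 mm wide, from radius 16 to 22 mm, 7.5 mm tall. A 12.5 mm bore runs 44 mm up from here for the nut's stub. On the nut the tips rest on its top face until they meet notches, then drop 7.5 mm until the foot rests on the nut.
- block: Wooden tool block 80 x 200 x 36 mm fixed to the bench at any yaw; origin under its centre. Its long side is its y. The key's hole is at y = -60 mm; the slim hex T-key stands at y = +65 mm.
- key_hole (a point): Centre of the mouth of the key's round hole in the block's top face: 50 mm across, 16 mm deep, flat floor.
- hex_key_top (a point): Bystander: slim hex T-key loose in the block, middle of its 64 mm black T-bar, about 86 mm above the block's underside, well below the three-lug key's bar.
- crank: Bystander: the reel's crank handle, 110 mm long, lying on the mat, knob 36 mm tall.
- driver: Bystander: red screwdriver, 170 mm, lying on the mat.
- oil: Bystander: amber oil bottle, 34 mm across, 85 mm tall.
- washer_a: Bystander: dark drag washer, 48 mm.
- washer_b: Bystander: copper washer, 38 mm.
- gear: Bystander: brass gear, 44 mm across, 16 mm tall.
- brush: Bystander: brush, 160 mm, lying on the mat.

How it is judged:
By the outcome, as a careful person would: the job done as asked, in the order asked, and still so for the second after the job is handed in, with the robot touching nothing.
It also fails if it takes over 64 s, if anything falls off the work surface, if the arm or the gripper's body presses on something with over 40 N, if the wrist force passes 120 N, or if a joint passes its speed limit or range.

### The arm

A 6-joint arm with a two-finger parallel gripper is mounted at the origin on the work surface. World frame = base frame: x ahead of the robot, y to its left, z up, the work surface at z = 0. Lengths are in m, angles in rad, forces in N, time in s.
With the tool pointing down it reaches from about 0.425 to 0.95 m from the base axis. Payload 3.5 kg.
Tool frame: the origin (TCP) lies midway between the tips of the shut fingers; the grasp point (between the pads) lies 19 mm behind it; z points along the fingers, y is the line along which they close (so a half turn about z gives the same grasp; the last joint's range is limited). The gripper opens to 85 mm and grips with 20 to 120 N. Pads are 22 mm wide; open, the fingers measure 114 mm over their backs; the gripper's body (76 mm by 85 mm) begins 54 mm behind the grasp point. The pads swing forward as they close: fully open they stand 13 mm farther back than shut.
Start: joints at [1.043, 0.286, 1.577, -0, 1.279, -0.15], TCP at [0.249, 0.627, 0.231] pointing down, gripper open.
Joint ranges: [-2.77, 2.77], [-0.9, 2.22], [0.21, 2.48], [-1.53, 4.67], [0.24, 2.81], [-2.84, 2.84]. Speed limits (rad/s): [2.79, 2.79, 3.14, 3.14, 3.14, 3.14].

### API

Orientations are given as a unit quaternion [x, y, z, w].
In Python, from plant import ctrl, cams, order gives the robot as it stands.
- The arm moves only by the tool move_arm, never from a script. Its argument "plan" is one flat list of numbers, 7 for each row, row after row: the shift along the world's x, y, z in mm, then the turn, a rotation vector about the world's x, y, z in degrees, then the finger opening in mm, from 0 to 85.4. A call has 1 to 12 rows; each row shifts and turns the commanded pose from where the row before left it; what a row does not reach is not made up. A row lasts 1/10 s, in which the tool goes at most 50 mm and 8.59 degrees, less where a joint would pass 70% of its speed; a pose out of reach is approached as far as the arm can. A call is refused whole if a number of a shift passes 50 or a number of a turn 8.59, either way. A call with a gripper value outside its range is refused whole. The fingers move at their own pace and stop on an object; "newtons" is the grip in N (left out, the last holds). Time passes only in rows, so rows that do not move let the fingers close. It gives the time, the measured TCP pose, the force, the opening and the grip force at its end, in the units of the state.
- ctrl.get_state(): the state, without advancing time (a new reading comes with each control period).
- cams.read_camera(name): name is "side" or "top"; returns a dict with "color" (384x512x3 uint8, red, green, blue), "fov_y" (degrees; the focal length in pixels is half the picture's height over the tangent of half this angle, whatever the lens; pixels are square), "cx", "cy" (the principal point, pixels), "k1" (the pictures are not rectified: a ray, as slopes to the right and down, at radius r is drawn at 1 + k1 r^2 times it, then the intrinsics apply), "origin" and "orientation" of the camera in the world. Camera axes: x right, y up, looking along -z (the intrinsics and any distortion apply to the point x, -y, -z); pixel columns grow to the right and rows downward; lengths in m; the calibration is good to about 2 mm. A picture is of the moment at which its call begins. There is no depth.
- order.sign_off(): hands the job in; it is judged then, once.
The state is a dict: "time": time; "qpos": joint angles; "dq": joint speeds; "joint_efforts": joint torques, N m; "eef_pos": TCP position; "tcp_rot": TCP orientation; "contact_force": force on the tool from outside, world axes, zero at the start; "wrist_torque": the same for the moment, N m; "opening": opening from 0.0 (shut) to 1.0 (fully open); "finger_force": force on a finger pad.
Only numpy, scipy, OpenCV 4.12 (cv2) and the standard library are available. Lean on these libraries where they do the work, as an engineer would, in place of code of your own. Each camera call takes 0.05 s, during which the arm holds its last target. There are 200 camera calls.

## Working session

There is one attempt and no reset: what is moved stays moved. The work goes in short steps, Python scripts to look and compute and a tool call to move; the robot and the scene stay as the last step left them, time stands still between calls to the robot, and variables do not carry over. Pictures are saved under pics/ and viewed, at most 10 in all, crops included, and the job is handed in when it is done.

Besides the shell and the picture viewer there is one more tool, called after "Emit:" as name(argument=value, ...), one argument or row to a line, values as JSON. move_arm: Moves the arm, as the interface text tells. Its arguments: {"type":"object","properties":{"plan":{"type":"array","items":{"type":"number"}},"newtons":{"type":"number"}},"required":["plan"]}

```bash
ls; mkdir -p pics; cat > h.py <<'E'
import numpy as np, cv2
from scipy.spatial.transform import Rotation as R
from plant import ctrl, cams, order
def cam(n):
    c=cams.read_camera(n); return c
def proj(c,P):
    p=R.from_quat(c['orientation']).inv().apply(np.atleast_2d(P)-c['origin'])
    s=np.c_[p[:,0]/-p[:,2],p[:,1]/p[:,2]]
    r2=(s**2).sum(1,keepdims=True); s=s*(1+c['k1']*r2)
    f=192/np.tan(np.radians(c['fov_y'])/2)
    return s*f+[c['cx'],c['cy']]
def ray(c,uv):
    f=192/np.tan(np.radians(c['fov_y'])/2)
    d=(np.array(uv,float)-[c['cx'],c['cy']])/f; s=d.copy()
    for _ in range(30): s=d/(1+c['k1']*(s@s))
    v=R.from_quat(c['orientation']).apply([s[0],-s[1],-1]); return np.array(c['origin']),v/np.linalg.norm(v)
def atz(c,uv,z):
    o,v=ray(c,uv); return o+v*(z-o[2])/v[2]
def tri(c1,u1,c2,u2):
    o1,v1=ray(c1,u1);o2,v2=ray(c2,u2)
    A=np.c_[v1,-v2]; t=np.linalg.lstsq(A,o2-o1,rcond=None)[0]
    a=o1+t[0]*v1;b=o2+t[1]*v2; return (a+b)/2,np.linalg.norm(a-b)
def save(c,name,box=None,k=1):
    im=c['color'][:,:,::-1]
    if box: x0,y0,x1,y1=box; im=im[y0:y1,x0:x1]
    cv2.imwrite('pics/'+name,cv2.resize(im,None,fx=k,fy=k,interpolation=cv2.INTER_CUBIC))
E
python3 - <<'E'
from h import *
import pickle
d={n:cam(n) for n in('top','side')}
pickle.dump(d,open('c0.pkl','wb'))
for n,c in d.items(): print(n,{k:v for k,v in c.items() if k!='color'})
im=np.vstack([d['top']['color'],d['side']['color']])[:,:,::-1]
for n in d: save(d[n],n+'0.png',None,1.5)
print(ctrl.get_state())
E
```

```text
pics
top {'fov_y': 56.313288003805376, 'cx': 255.6259328628598, 'cy': 194.87406703044803, 'k1': -0.03763968062721374, 'origin': array([0.52352164, 0.01612386, 0.9706108 ]), 'orientation': array([-0.01835312,  0.01823515,  0.71361252, -0.70006272])}
side {'fov_y': 50.272351746580426, 'cx': 262.4330268590295, 'cy': 188.85005035464994, 'k1': -0.091396697706368, 'origin': array([-0.00241528, -0.53900329,  0.58072914]), 'orientation': array([ 0.46264232, -0.183765  , -0.34251472,  0.79679117])}
{'time': 0.1, 'qpos': array([ 1.04296035e+00,  2.87106961e-01,  1.57805152e+00, -2.95626510e-05,
        1.27864735e+00, -1.49993523e-01]), 'dq': array([ 0.00079298, -0.00126305, -0.00411724,  0.00074583,  0.00215917,
       -0.00068193]), 'joint_efforts': array([ 1.10165078e-03, -4.07300484e+01, -2.93696845e+01, -1.16612355e-04,
        3.44724147e-03,  1.03458814e-05]), 'eef_pos': array([0.24868004, 0.62685987, 0.23005427]), 'tcp_rot': array([ 1.87795114e-01,  9.82207601e-01, -1.04834580e-03, -3.54555229e-04]), 'contact_force': array([ 0.4227173 , -0.54433816,  0.23091951]), 'wrist_torque': array([ 0.02626827, -0.03721461, -0.05203129]), 'finger_force': 0.0, 'opening': 1.0021167555803712}
```

View pics/top0.png

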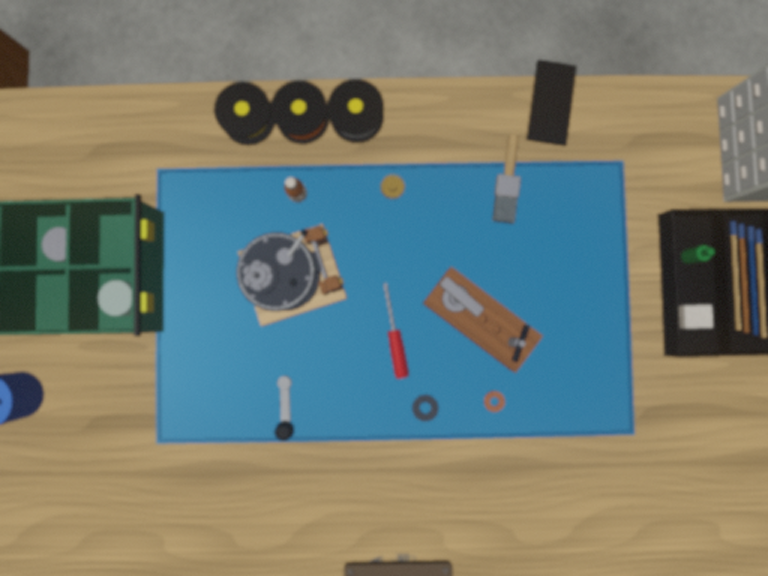

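View pics/side0.png

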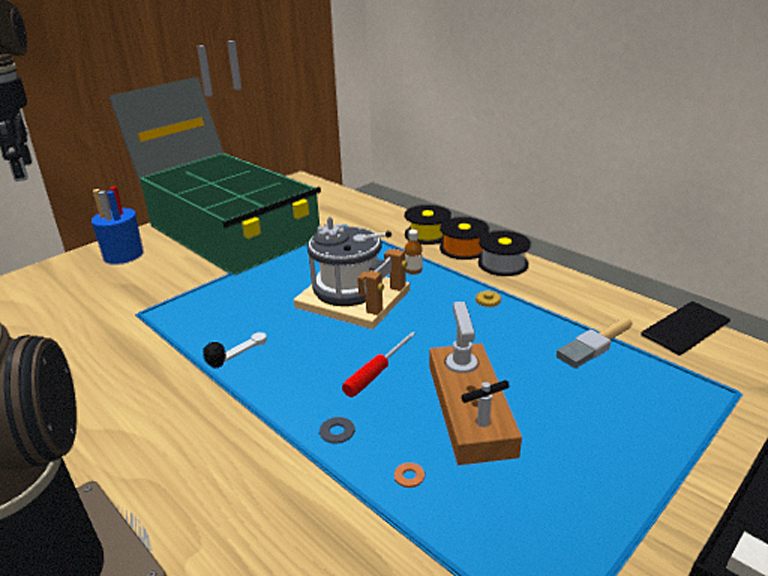

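The top view shows the key bar at about (308,198), the block around (321,213) and the nut at about (172,184). In the side view the key bar is at about (308,216) and the nut at about (221,158). Next I'll enlarge these regions.

```bash
python3 - <<'E'
import pickle
from h import *
d=pickle.load(open('c0.pkl','rb'))
def crop(n,x0,y0,w,h,k): return cv2.resize(d[n]['color'][y0:y0+h,x0:x0+w,::-1],None,fx=k,fy=k,interpolation=cv2.INTER_CUBIC)
a=crop('top',275,175,100,75,4);b=crop('side',275,195,80,60,5);c=crop('top',150,145,100,75,4);e=crop('side',190,135,80,60,5)
im=np.vstack([np.hstack([a,b]),np.hstack([c,e])])
# ticks every 10 source px
for (ox,oy,k) in((0,0,4),(400,0,5),(0,300,4),(400,300,5)):
    for i in range(0,400,10*k): cv2.line(im,(ox+i,oy),(ox+i,oy+6),(0,255,255),1)
    for i in range(0,300,10*k): cv2.line(im,(ox,oy+i),(ox+6,oy+i),(0,255,255),1)
cv2.imwrite('pics/crops.png',im)
E
```

```text
(no output)
```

View pics/crops.png

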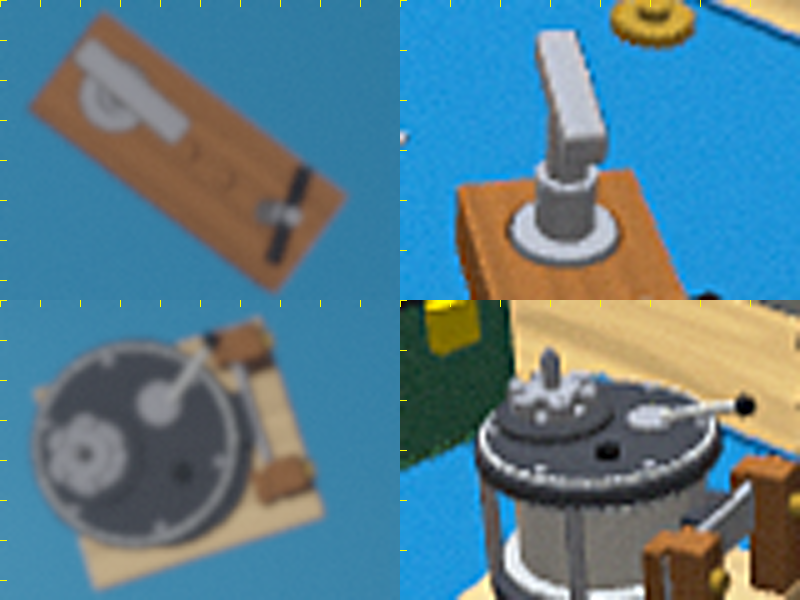

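The bar's top-face corners, the block's corners, the nut and the stub tip can all be read in both crops, so I'll triangulate them.

```bash
python3 - <<'E'
import pickle
from h import *
d=pickle.load(open('c0.pkl','rb')); T,S=d['top'],d['side']
pt=lambda x,y:(275+x/4,175+y/4); ps=lambda x,y:(275+(x-400)/5,195+y/5)
rt=lambda x,y:(150+x/4,145+(y-300)/4); rs=lambda x,y:(190+(x-400)/5,135+(y-300)/5)
np.set_printoptions(precision=4,suppress=True)
bt={'A':(93,38),'B':(76,62),'C':(188,120),'D':(168,142)};bs={'A':(572,31),'B':(540,33),'C':(606,132),'D':(568,138)}
P={k:tri(T,pt(*bt[k]),S,ps(*bs[k])) for k in bt}
for k in P: print(k,*P[k])
c=np.mean([P[k][0] for k in P],0);print('barc',c); v=(P['C'][0]+P['D'][0]-P['A'][0]-P['B'][0])/2;print('axis',v,np.degrees(np.arctan2(v[1],v[0])),np.linalg.norm(v))
B=np.array([atz(T,pt(*q),.036) for q in((103,10),(30,105),(277,293),(347,197))]);print(B)
o=B.mean(0);y=(B[0]+B[1]-B[2]-B[3])/2;print('block',o,np.linalg.norm(y),np.linalg.norm((B[0]+B[3]-B[1]-B[2])/2))
y/=np.linalg.norm(y);print('hole',o+y*.06,'hex dir check')
print('foot side', [atz(S,ps(564,230),z) for z in(.036,.045)])
print('necktop',atz(S,ps(567,176),.067))
print('stub',*tri(T,rt(85,454),S,rs(549,351)))
print('nut top@.133',atz(T,rt(86,456),.133),'side',atz(S,rs(551,388),.133))
# rectified nut views
ctr=tri(T,rt(85,454),S,rs(549,351))[0]
out=[]
g=(np.arange(300)-149.5)/300*.06
for n in(T,S):
    X,Y=np.meshgrid(ctr[0]+g,ctr[1]+g); 
    q=proj(n,np.c_[X.ravel(),Y.ravel(),np.full(X.size,.133)]).reshape(300,300,2).astype(np.float32)
    out.append(cv2.remap(n['color'][:,:,::-1],q[...,0],q[...,1],cv2.INTER_CUBIC))
cv2.imwrite('pics/nut.png',cv2.resize(np.hstack(out),(800,400)))
E
```

```text
A [ 0.5904 -0.0863  0.1152] 0.000909243548681468
B [ 0.5774 -0.077   0.1161] 0.0026825534496610535
C [ 0.5407 -0.1424  0.1145] 0.00037948610262484043
D [ 0.5287 -0.1313  0.1125] 0.0028527923496790364
barc [ 0.5593 -0.1092  0.1146]
axis [-0.0492 -0.0552 -0.0021] -131.68870029120026 0.07400186513519752
[[ 0.6152 -0.1031  0.036 ]
 [ 0.5539 -0.0539  0.036 ]
 [ 0.4288 -0.2116  0.036 ]
 [ 0.49   -0.2593  0.036 ]]
block [ 0.522 -0.157  0.036] 0.20075340406713107 0.07807155488797929
hole [ 0.5594 -0.1101  0.036 ] hex dir check
foot side [array([ 0.5617, -0.1078,  0.036 ]), array([ 0.5524, -0.1149,  0.045 ])]
necktop [ 0.5595 -0.1098  0.067 ]
stub [0.595  0.208  0.1568] 0.000796718708198505
nut top@.133 [0.5962 0.2128 0.133 ] side [0.5987 0.214  0.133 ]
```

View pics/nut.png

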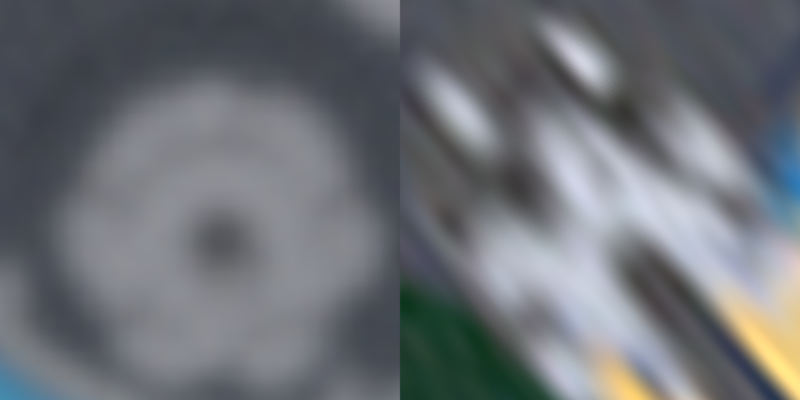

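The heights agree: bar top 0.1146, and the hole is at (0.559,-0.110). The nut's centre and notch phase are still rough, so I'll fit a castellated-disc model to both images.

```bash
cat > fit.py <<'E'
from h import *
from scipy.optimize import minimize
def mask(x,y,th):
    # soft castellated disc in mm
    r=np.hypot(x,y); m=r<21.5
    for k in range(6):
        a=th+k*np.pi/3; u=x*np.cos(a)+y*np.sin(a); v=-x*np.sin(a)+y*np.cos(a)
        m&=~((u>14)&(abs(v)<4))
    return m.astype(float)
def fit(c,x0,blur,rmin,rmax,z=.133):
    im=c['color'].astype(float).mean(2); K=4
    u0,v0=np.round(proj(c,[*x0,z])[0]).astype(int); h=20
    uu,vv=np.meshgrid(np.arange((2*h+1)*K),np.arange((2*h+1)*K))
    U=u0-h+(uu+.5)/K-.5;V=v0-h+(vv+.5)/K-.5
    G=np.array([atz(c,(a,b),z)[:2] for a,b in zip(U.ravel(),V.ravel())])*1000
    I=im[v0-h:v0+h+1,u0-h:u0+h+1]
    def cost(p,th):
        X,Y=G[:,0]-p[0],G[:,1]-p[1]
        M=mask(X,Y,th).reshape(U.shape); M=cv2.GaussianBlur(M,(0,0),blur*K)
        M=cv2.resize(M,(2*h+1,2*h+1),interpolation=cv2.INTER_AREA)
        r=cv2.resize(np.hypot(X,Y).reshape(U.shape),(2*h+1,2*h+1),interpolation=cv2.INTER_AREA)
        s=(r>rmin)&(r<rmax); a=M[s];b=I[s]
        return 1-np.corrcoef(a,b)[0,1]
    best=[]
    for th in np.radians(np.arange(0,60,6)):
        r=minimize(lambda q:cost(q[:2],q[2]),[x0[0]*1000,x0[1]*1000,th],method='Nelder-Mead',options=dict(initial_simplex=np.array([[x0[0]*1e3,x0[1]*1e3,th],[x0[0]*1e3+3,x0[1]*1e3,th],[x0[0]*1e3,x0[1]*1e3+3,th],[x0[0]*1e3,x0[1]*1e3,th+.1]])))
        best.append((r.fun,r.x[0],r.x[1],np.degrees(r.x[2])%60))
    return sorted(best)[:4]
if __name__=='__main__':
    import pickle
    d=pickle.load(open('c0.pkl','rb'))
    for b in(1.,1.6):
        for r in fit(d['top'],(.596,.211),b,7,26): print('top',b,np.round(r,3))
    for r in fit(d['side'],(.597,.211),.6,13,23): print('side',np.round(r,3))
E
python3 fit.py
```

```text
top 1.0 [1.61000e-01 5.98284e+02 2.14547e+02 3.07360e+01]
top 1.0 [1.61000e-01 5.98326e+02 2.14504e+02 3.08100e+01]
top 1.0 [1.61000e-01 5.98307e+02 2.14497e+02 3.07570e+01]
top 1.0 [1.61000e-01 5.98358e+02 2.14514e+02 3.07180e+01]
top 1.6 [1.43000e-01 5.98291e+02 2.14479e+02 3.08330e+01]
top 1.6 [1.43000e-01 5.98297e+02 2.14439e+02 3.07640e+01]
top 1.6 [1.43000e-01 5.98284e+02 2.14485e+02 3.07570e+01]
top 1.6 [1.43000e-01 5.98068e+02 2.14332e+02 3.16200e+01]
side [3.90000e-01 5.99743e+02 2.20183e+02 3.70780e+01]
side [4.00000e-01 5.98567e+02 2.19896e+02 3.51910e+01]
side [4.44000e-01 5.95943e+02 2.16174e+02 4.04420e+01]
side [4.68000e-01 6.01581e+02 2.11162e+02 7.85100e+00]
```

```bash
python3 - <<'E'
import pickle
from h import *
d=pickle.load(open('c0.pkl','rb'))
th=np.radians(31)
for n,box,k in(('top',(145,155,205,215),7),('side',(190,135,246,191),7)):
    c=d[n];x0,y0,x1,y1=box
    im=cv2.resize(c['color'][y0:y1,x0:x1,::-1],(400,400),interpolation=cv2.INTER_CUBIC);s=400/(x1-x0)
    C=np.array([.5983,.2145])
    pts=[]
    for a in np.radians(np.arange(0,360,1)):
        f=abs((a-th+np.pi/6)%(np.pi/3)-np.pi/6)
        r=14 if np.sin(f)*20<4 else 21.5
        pts.append([*(C+r/1000*np.array([np.cos(a),np.sin(a)])),.133])
    q=(proj(c,pts)-[x0,y0]+.5)*s
    cv2.polylines(im,[q.astype(int)],True,(0,0,255),1)
    q=(proj(c,[[*C,.133],[*C,.155]])-[x0,y0]+.5)*s
    cv2.line(im,tuple(q[0].astype(int)),tuple(q[1].astype(int)),(0,255,0),1)
    d[n+'i']=im
cv2.imwrite('pics/ov.png',np.hstack([d['topi'],d['sidei']]))
E
```

```text
(no output)
```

View pics/ov.png

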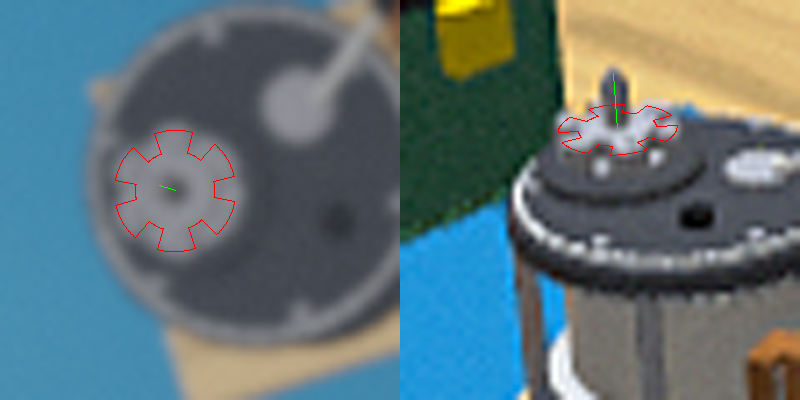

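The overlay agrees in both views: nut centre (0.598,0.2145), notch phase about 31°, stub tip about z 0.155. I'll move above the key.

Emit:
move_arm(
  plan=[17.2, -40.9, 5, 0, 0, -6.1, 85, 17.2, -40.9, 5, 0, 0, -6.1, 85, 17.2, -40.9, 5, 0, 0, -6.1, 85, 17.2, -40.9, 5, 0, 0, -6.1, 85, 17.2, -40.9, 5, 0, 0, -6.1, 85, 17.2, -40.9, 5, 0, 0, -6.1, 85, 17.2, -40.9, 0, 0, 0, -6.1, 85, 17.2, -40.9, 0, 0, 0, -6.1, 85, 17.2, -40.9, 0, 0, 0, -6.1, 85, 17.2, -40.9, 0, 0, 0, -6.1, 85, 17.2, -40.9, 0, 0, 0, -6.1, 85, 17.2, -40.9, 0, 0, 0, -6.1, 85],
)

```text
time: 1.3
eef_pos: [0.4554, 0.1349, 0.261]
tcp_rot: [0.738, 0.675, -0.0, -0.0]
contact_force: [0.5, 0.2, 0.0]
opening: 0.993
finger_force: 0.0
```

Emit:
move_arm(
  plan=[17.2, -40.9, 0, 0, 0, -6.1, 60, 17.2, -40.9, 0, 0, 0, -6.1, 60, 17.2, -40.9, 0, 0, 0, -6.1, 60, 17.2, -40.9, 0, 0, 0, -6.1, 60, 17.2, -40.9, 0, 0, 0, -6.1, 60, 17.2, -40.9, 0, 0, 0, -6.1, 60, 0, 0, 0, 0, 0, 0, 60, 0, 0, 0, 0, 0, 0, 60, 0, 0, 0, 0, 0, 0, 60],
)

```text
time: 2.2
eef_pos: [0.558, -0.1078, 0.2608]
tcp_rot: [0.911, 0.412, -0.0, -0.001]
contact_force: [1.1, 0.0, 0.3]
opening: 0.702
finger_force: 0.0
```

```bash
cat > st.py <<'E'
from h import *
s=ctrl.get_state();r=R.from_quat(s['tcp_rot']).as_matrix()
np.set_printoptions(precision=4,suppress=True)
print('t',s['time'],'p',s['eef_pos'],'psi',np.degrees(np.arctan2(r[1,1],r[0,1])),'z',r[:,2],'q6',np.degrees(s['qpos'][5]),'F',s['contact_force'],'M',s['wrist_torque'],'op',s['opening']*85.4,s['finger_force'])
E
python3 st.py
```

```text
t 2.2 p [ 0.558  -0.1078  0.2608] psi -41.36910139444451 z [-0.0011  0.0008 -1.    ] q6 20.194980263291544 F [1.1193 0.0111 0.3335] M [-0.021  -0.0569  0.0393] op 59.965394097010446 0.0
```

Emit:
move_arm(
  plan=[1, -1.8, -40, 0, 0, 0, 60, 0, 0, -40, 0, 0, 0, 60, 0, 0, -40, 0, 0, 0, 60, 0, 0, -30, 0, 0, 0, 60, 0, 0, -22, 0, 0, 0, 60, 0, 0, 0, 0, 0, 0, 60],
  newtons=40,
)

```text
time: 2.8
eef_pos: [0.5564, -0.1079, 0.0855]
tcp_rot: [0.911, 0.412, -0.003, -0.003]
contact_force: [-0.1, 0.3, 0.8]
opening: 0.701
finger_force: 0.0
```

```bash
python3 st.py; python3 - <<'E'
from h import *
a=cam('side');b=cam('top')
f=lambda c,x,y,w,h,k:cv2.resize(c['color'][y:y+h,x:x+w,::-1],None,fx=k,fy=k,interpolation=cv2.INTER_CUBIC)
cv2.imwrite('pics/grasp.png',np.hstack([f(a,260,140,100,125,4),f(b,260,150,100,125,4)]))
E
```

```text
t 2.8 p [ 0.5564 -0.1079  0.0855] psi -41.29988220573455 z [-0.0077  0.0031 -1.    ] q6 20.06538181550054 F [-0.1383  0.3031  0.7794] M [ 0.0104  0.0102 -0.0148] op 59.87133948494861 0.0
```

View pics/grasp.png

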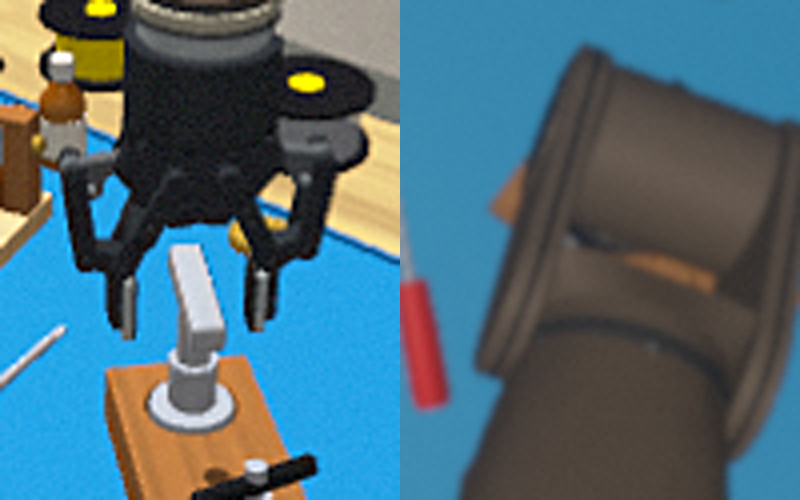

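The fingers straddle the bar, with about equal gaps on both sides. I'll nudge towards centre and close.

Emit:
move_arm(
  plan=[1, -1, 0, 0, 0, 0, 40, 0, 0, 0, 0, 0, 0, 30, 0, 0, 0, 0, 0, 0, 24, 0, 0, 0, 0, 0, 0, 20, 0, 0, 0, 0, 0, 0, 10, 0, 0, 0, 0, 0, 0, 10, 0, 0, 0, 0, 0, 0, 10, 0, 0, 0, 0, 0, 0, 10],
  newtons=80,
)

```text
time: 3.7
eef_pos: [0.5605, -0.1115, 0.0901]
tcp_rot: [0.912, 0.411, -0.0, -0.0]
contact_force: [-2.9, 1.5, 5.6]
opening: 0.196
finger_force: 78.2
```

```bash
python3 st.py
```

```text
t 3.7 p [ 0.5605 -0.1115  0.0901] psi -41.449696622248716 z [-0.0006  0.0005 -1.    ] q6 20.015213364546515 F [-2.8675  1.4688  5.6392] M [0.3179 0.547  0.0279] op 16.779709386611877 78.16827922833909
```

Emit:
move_arm(
  plan=[0, 0, 10, 0, 0, 0, 10, 0, 0, 20, 0, 0, 0, 10, 0, 0, 40, 0, 0, 0, 10, 0, 0, 40, 0, 0, 0, 10, 0, 0, 40, 0, 0, 0, 10, 0, 0, 40, 0, 0, 0, 10, 0, 0, 0, 0, 0, 0, 10, 0, 0, 0, 0, 0, 0, 10, 0, 0, 0, 0, 0, 0, 10],
  newtons=100,
)

```text
time: 4.6
eef_pos: [0.5593, -0.1112, 0.2764]
tcp_rot: [0.912, 0.411, -0.002, -0.002]
contact_force: [-1.4, -0.0, -4.1]
opening: 0.19
finger_force: 98.1
```

```bash
python3 st.py
```

```text
t 4.6 p [ 0.5593 -0.1112  0.2764] psi -41.451743450261624 z [-0.0044  0.0016 -1.    ] q6 20.01775231703796 F [-1.3937 -0.0389 -4.0935] M [-0.0083  0.0117 -0.0142] op 16.25133542226283 98.06201618746854
```

Emit:
move_arm(
  plan=[2.7, 20, 0, 0, 0, 3, 10, 4.7, 40, 0, 0, 0, 5.3, 10, 4.7, 40, 0, 0, 0, 5.3, 10, 4.7, 40, 0, 0, 0, 5.3, 10, 4.7, 40, 0, 0, 0, 5.3, 10, 4.7, 40, 0, 0, 0, 5.3, 10, 4.7, 40, 0, 0, 0, 5.3, 10, 4.7, 40, 0, 0, 0, 5, 10, 2, 20, 0, 0, 0, 2.7, 10, 0, 6, 0, 0, 0, 0, 10, 0, 0, 0, 0, 0, 0, 10, 0, 0, 0, 0, 0, 0, 10],
)

```text
time: 5.8
eef_pos: [0.5978, 0.2132, 0.2779]
tcp_rot: [0.701, 0.713, -0.001, -0.0]
contact_force: [-0.4, -1.2, -3.0]
opening: 0.194
finger_force: 98.0
```

```bash
python3 st.py; python3 - <<'E'
from h import *
import pickle
a=cam('side');b=cam('top');pickle.dump((b,a),open('c1.pkl','wb'))
f=lambda c,x,y,w,h,k:cv2.resize(c['color'][y:y+h,x:x+w,::-1],None,fx=k,fy=k,interpolation=cv2.INTER_CUBIC)
im=f(a,180,60,80,120,5)
for i in range(0,80,10): cv2.line(im,(i*5,0),(i*5,6),(0,255,255),1)
for i in range(0,120,10): cv2.line(im,(0,i*5),(6,i*5),(0,255,255),1)
cv2.imwrite('pics/over.png',im)
E
```

```text
t 5.8 p [0.5978 0.2132 0.2779] psi 0.967383308427318 z [-0.0023 -0.0012 -1.    ] q6 9.543325496727032 F [-0.4302 -1.2255 -3.0165] M [-0.0238 -0.0245 -0.0142] op 16.5496475729805 97.96125123160891
```

View pics/over.png

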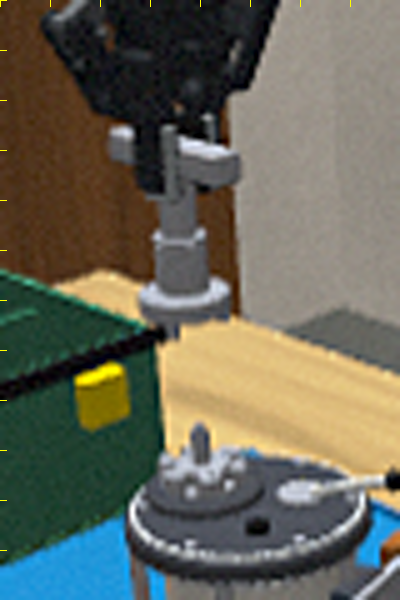

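The key hangs upright above the nut: foot at about (217,120), neck top at about (216,107), stub tip at about (220,145). I'll check that its axis is over the stub.

```bash
python3 - <<'E'
from h import *
import pickle
b,a=pickle.load(open('c1.pkl','rb'))
np.set_printoptions(precision=2,suppress=True)
x,y,z=.5978,.2132,.2779
for zb in(16,19):
    B=z+zb/1000
    print(zb,'bar',proj(a,[x,y,B])[0],'necktop',proj(a,[x,y,B-.039])[0],'foot tip',proj(a,[x,y,B-.086])[0])
print('stub',proj(a,[[.598,.2145,.155],[.598,.2145,.133]]))
print('per mm x,y,z',proj(a,[x+.001,y,.25])-proj(a,[x,y,.25]),proj(a,[x,y+.001,.25])-proj(a,[x,y,.25]),proj(a,[x,y,.251])-proj(a,[x,y,.25]))
E
```

```text
16 bar [215.21  91.79] necktop [216.46 107.41] foot tip [217.92 125.51]
19 bar [215.12  90.57] necktop [216.37 106.23] foot tip [217.83 124.38]
stub [[219.24 144.81]
 [219.89 152.63]]
per mm x,y,z [[ 0.31 -0.11]] [[-0.26 -0.09]] [[-0.03 -0.39]]
```

Emit:
move_arm(
  plan=[0.7, 0.6, -20, 0, 0, 0, 10, 0, 0, -20, 0, 0, 0, 10, 0, 0, -8, 0, 0, 0, 10, 0, 0, -3, 0, 0, 0, 10, 0, 0, -2, 0, 0, 0, 10, 0, 0, -2, 0, 0, 0, 10, 0, 0, -2, 0, 0, 0, 10, 0, 0, 0, 0, 0, 0, 10],
)

```text
time: 6.7
eef_pos: [0.599, 0.215, 0.2226]
tcp_rot: [0.701, 0.714, 0.0, 0.0]
contact_force: [-0.2, 0.4, -2.7]
opening: 0.192
finger_force: 98.0
```

```bash
python3 st.py
```

```text
t 6.7 p [0.599  0.215  0.2226] psi 1.055823774447572 z [ 0.0005  0.0001 -1.    ] q6 9.571762594359063 F [-0.2123  0.4154 -2.702 ] M [ 0.0236 -0.0058  0.0277] op 16.374669365801985 97.96391110634431
```

Emit:
move_arm(
  plan=[0, 0, -2, 0, 0, 0, 10, 0, 0, -2, 0, 0, 0, 10, 0, 0, -2, 0, 0, 0, 10, 0, 0, 0, 0, 0, 0, 10],
)

```text
time: 7.1
eef_pos: [0.5986, 0.215, 0.2158]
tcp_rot: [0.701, 0.714, -0.0, -0.0]
contact_force: [0.2, -0.1, -2.8]
opening: 0.193
finger_force: 98.0
```

```bash
python3 st.py
```

```text
t 7.1 p [0.5986 0.215  0.2158] psi 1.0552620671299608 z [-0.0009 -0.0002 -1.    ] q6 9.570839021650764 F [ 0.2216 -0.0758 -2.7514] M [-0.0129 -0.0373 -0.0087] op 16.455333518023036 97.9622600635048
```

Emit:
move_arm(
  plan=[0, 0, -2, 0, 0, 0, 10, 0, 0, -2, 0, 0, 0, 10, 0, 0, -2, 0, 0, 0, 10, 0, 0, -2, 0, 0, 0, 10, 0, 0, -1, 0, 0, 0, 10, 0, 0, 0, 0, 0, 0, 10],
)

```text
time: 7.7
eef_pos: [0.5991, 0.2142, 0.2072]
tcp_rot: [0.701, 0.714, -0.0, 0.001]
contact_force: [0.7, -4.0, -1.5]
opening: 0.19
finger_force: 98.3
```

```bash
python3 st.py
```

```text
t 7.7 p [0.5991 0.2142 0.2072] psi 1.0566245097324405 z [ 0.0004 -0.0018 -1.    ] q6 9.569075726470233 F [ 0.7285 -3.9732 -1.5061] M [-0.9801 -0.1355  0.0345] op 16.23652604114413 98.25418109656312
```

Emit:
move_arm(
  plan=[0, -1, 0, 0, 0, 0, 10, 0, 0, -1, 0, 0, 0, 10, 0, 0, -1, 0, 0, 0, 10, 0, 0, -1, 0, 0, 0, 10, 0, 0, 0, 0, 0, 0, 10, 0, 0, 0, 0, 0, 0, 10],
)

```text
time: 8.3
eef_pos: [0.5989, 0.2139, 0.2042]
tcp_rot: [0.701, 0.714, -0.0, 0.0]
contact_force: [0.7, -4.5, -1.1]
opening: 0.188
finger_force: 98.3
```

```bash
python3 st.py
```

```text
t 8.3 p [0.5989 0.2139 0.2042] psi 1.0593055647487315 z [ 0.0002 -0.0003 -1.    ] q6 9.479174070456143 F [ 0.7458 -4.5394 -1.0773] M [-0.9084 -0.1956  0.0424] op 16.050695957307138 98.33331901347265
```

Emit:
move_arm(
  plan=[0, -0.8, 0, 0, 0, 0, 10, 0, 0, -1, 0, 0, 0, 10, 0, 0, -1, 0, 0, 0, 10, 0, 0, 0, 0, 0, 0, 10, 0, 0, 0, 0, 0, 0, 10],
)

```text
time: 8.8
eef_pos: [0.5988, 0.2134, 0.202]
tcp_rot: [0.701, 0.714, 0.0, -0.0]
contact_force: [2.1, -2.3, -2.8]
opening: 0.192
finger_force: 98.1
```

```bash
python3 st.py
```

```text
t 8.8 p [0.5988 0.2134 0.202 ] psi 1.0571675576651418 z [-0.0001  0.0004 -1.    ] q6 9.406728475222852 F [ 2.0947 -2.2882 -2.8401] M [-0.5485 -0.2618  0.0155] op 16.386778110457186 98.14531699754298
```

Emit:
move_arm(
  plan=[0.4, -0.5, -0.7, 0, 0, 0, 10, 0, 0, -0.7, 0, 0, 0, 10, 0, 0, -0.7, 0, 0, 0, 10, 0, 0, 0, 0, 0, 0, 10, 0, 0, 0, 0, 0, 0, 10],
)

```text
time: 9.3
eef_pos: [0.5989, 0.213, 0.1998]
tcp_rot: [0.701, 0.714, -0.0, -0.001]
contact_force: [-0.3, 0.1, -4.3]
opening: 0.191
finger_force: 98.1
```

```bash
python3 st.py
```

```text
t 9.3 p [0.5989 0.213  0.1998] psi 1.0499362671294126 z [-0.0009  0.0006 -1.    ] q6 9.359413692557608 F [-0.3187  0.1217 -4.3417] M [-0.0896 -0.0558  0.0469] op 16.28149019206821 98.12853588955477
```

Emit:
move_arm(
  plan=[0, 0, -0.8, 0, 0, 0, 10, 0, 0, -0.8, 0, 0, 0, 10, 0, 0, -0.8, 0, 0, 0, 10, 0, 0, 0, 0, 0, 0, 10, 0, 0, 0, 0, 0, 0, 10],
)

```text
time: 9.8
eef_pos: [0.5992, 0.2128, 0.1977]
tcp_rot: [0.701, 0.714, 0.0, -0.0]
contact_force: [-0.5, 0.1, -3.4]
opening: 0.195
finger_force: 98.0
```

```bash
python3 st.py
```

```text
t 9.8 p [0.5992 0.2128 0.1977] psi 1.0535830408922087 z [-0.0002  0.0002 -1.    ] q6 9.356194281161429 F [-0.5383  0.1191 -3.3578] M [-0.0197 -0.0163 -0.0009] op 16.649388671347474 98.01292090094648
```

Emit:
move_arm(
  plan=[0, 0, -0.8, 0, 0, 0, 10, 0, 0, -0.8, 0, 0, 0, 10, 0, 0, -0.8, 0, 0, 0, 10, 0, 0, 0, 0, 0, 0, 10, 0, 0, 0, 0, 0, 0, 10],
)

```text
time: 10.3
eef_pos: [0.5993, 0.2127, 0.1959]
tcp_rot: [0.701, 0.714, 0.0, 0.0]
contact_force: [-0.3, 0.1, -1.3]
opening: 0.19
finger_force: 98.3
```

```bash
python3 st.py
```

```text
t 10.3 p [0.5993 0.2127 0.1959] psi 1.0571305784901261 z [ 0.0003  0.0001 -1.    ] q6 9.354294614222193 F [-0.3287  0.0644 -1.2954] M [-0.007   0.2058 -0.0226] op 16.25701564429224 98.2670906977728
```

Emit:
move_arm(
  plan=[0, 0, -0.8, 0, 0, 0, 10, 0, 0, -0.8, 0, 0, 0, 10, 0, 0, 0, 0, 0, 0, 10, 0, 0, 0, 0, 0, 0, 10],
)

```text
time: 10.7
eef_pos: [0.5995, 0.2128, 0.1955]
tcp_rot: [0.701, 0.714, 0.0, 0.0]
contact_force: [-2.2, -1.3, 5.3]
opening: 0.19
finger_force: 99.1
```

```bash
python3 st.py
```

```text
t 10.7 p [0.5995 0.2128 0.1955] psi 1.059637491079046 z [ 0.0009  0.0001 -1.    ] q6 9.35626400060777 F [-2.2482 -1.32    5.3361] M [-0.1148  0.5699  0.0457] op 16.21997355337343 99.09086032625964
```

Contact of about 8 N at TCP z 0.1955, which is exactly the fully seated height. Now a gentle clockwise turn.

Emit:
move_arm(
  plan=[0, 0, 0, 0, 0, -2, 10, 0, 0, 0, 0, 0, -2, 10, 0, 0, 0, 0, 0, -2, 10, 0, 0, 0, 0, 0, -2, 10, 0, 0, 0, 0, 0, -2, 10, 0, 0, 0, 0, 0, -2, 10, 0, 0, 0, 0, 0, 0, 10],
)

```text
time: 11.4
eef_pos: [0.5996, 0.2124, 0.1956]
tcp_rot: [0.771, 0.637, 0.0, 0.001]
contact_force: [-2.6, -1.6, 4.9]
opening: 0.189
finger_force: 99.1
```

```bash
python3 st.py
```

```text
t 11.4 p [0.5996 0.2124 0.1956] psi -10.907315784946237 z [ 0.0011 -0.0011 -1.    ] q6 21.342414453413642 F [-2.622  -1.5513  4.9059] M [-0.3648  0.6113  0.1485] op 16.163977444003983 99.09405129513289
```

Emit:
move_arm(
  plan=[-0.3, -0.2, 0, 0, 0, -3, 10, 0, 0, 0, 0, 0, -3, 10, 0, 0, 0, 0, 0, -3, 10, 0, 0, 0, 0, 0, -3, 10, 0, 0, 0, 0, 0, -3, 10, 0, 0, 0, 0, 0, -3, 10, 0, 0, 0, 0, 0, -3, 10, 0, 0, 0, 0, 0, -3, 10],
)

```text
time: 12.2
eef_pos: [0.599, 0.212, 0.1957]
tcp_rot: [0.887, 0.462, -0.0, 0.001]
contact_force: [-4.3, -3.1, 6.1]
opening: 0.187
finger_force: 99.3
```

```bash
python3 st.py
```

```text
t 12.2 p [0.599  0.212  0.1957] psi -34.97303685644937 z [ 0.0002 -0.0018 -1.    ] q6 45.406578245130994 F [-4.3257 -3.059   6.1237] M [-0.4774  0.7644  0.2749] op 15.976589743405732 99.2963652928097
```

Emit:
move_arm(
  plan=[-0.8, -0.6, 0.1, 0, 0, -4, 10, 0, 0, 0, 0, 0, -4, 10, 0, 0, 0, 0, 0, -4, 10, 0, 0, 0, 0, 0, -4, 10, 0, 0, 0, 0, 0, -4, 10, 0, 0, 0, 0, 0, -4, 10, 0, 0, 0, 0, 0, -4, 10, 0, 0, 0, 0, 0, -4, 10],
)

```text
time: 13.0
eef_pos: [0.5979, 0.2116, 0.1958]
tcp_rot: [0.98, 0.199, -0.0, 0.001]
contact_force: [-4.1, -0.3, 7.0]
opening: 0.193
finger_force: 99.4
```

```bash
python3 st.py
```

```text
t 13.0 p [0.5979 0.2116 0.1958] psi -67.01357219734015 z [-0.0007 -0.0014 -1.    ] q6 77.40698733135675 F [-4.0816 -0.2992  6.9758] M [-0.3646  0.94    0.19  ] op 16.4968002161476 99.38425191328861
```

Emit:
move_arm(
  plan=[-0.6, 0, 0.2, 0, 0, -4, 10, 0, 0, 0, 0, 0, -4, 10, 0, 0, 0, 0, 0, -4, 10, -0.4, 0, 0.1, 0, 0, -4, 10, 0, 0, 0, 0, 0, -4, 10, 0, 0, 0, 0, 0, -4, 10, 0, 0, 0, 0, 0, -4, 10, 0, 0, 0, 0, 0, -4, 10, 0, 0, 0, 0, 0, -4, 10, 0, 0, 0, 0, 0, -4, 10, 0, 0, 0, 0, 0, -4, 10],
)

```text
time: 14.1
eef_pos: [0.5965, 0.2122, 0.196]
tcp_rot: [0.983, -0.182, -0.001, 0.0]
contact_force: [-5.9, 0.7, 5.8]
opening: 0.193
finger_force: 99.4
```

```bash
python3 st.py
```

```text
t 14.1 p [0.5965 0.2122 0.196 ] psi -111.0169410859454 z [-0.0018 -0.0001 -1.    ] q6 121.4235992711655 F [-5.8904  0.7368  5.8072] M [-0.1147  1.1419  0.347 ] op 16.460227481091046 99.38934669597074
```

Turned 112° at about 0.25–0.3 N m, and the height rose 0.5 mm, as the thread should give. I'll relax slightly within the notch play and lift out.

Emit:
move_arm(
  plan=[-1, 0.2, 0.5, 0, 0, 1.3, 10, 0, 0, 1.5, 0, 0, 0, 10, 0, 0, 2, 0, 0, 0, 10, 0, 0, 3, 0, 0, 0, 10, 0, 0, 3, 0, 0, 0, 10, 0, 0, 0, 0, 0, 0, 10],
)

```text
time: 14.7
eef_pos: [0.5963, 0.2121, 0.2043]
tcp_rot: [0.985, -0.171, 0.0, -0.0]
contact_force: [-0.4, -0.7, -2.4]
opening: 0.197
finger_force: 98.0
```

```bash
python3 st.py
```

```text
t 14.7 p [0.5963 0.2121 0.2043] psi -109.65534512014327 z [ 0.0001  0.0003 -1.    ] q6 120.05400061246145 F [-0.3921 -0.6639 -2.3536] M [0.0223 0.0009 0.0367] op 16.79959784238851 97.9771302617155
```

Emit:
move_arm(
  plan=[0, 0, 8, 0, 0, 0, 10, 0, 0, 18, 0, 0, 0, 10, 0, 0, 28, 0, 0, 0, 10, 0, 0, 20, 0, 0, 0, 10, -1.8, -16, 0, 0, 0, 3.4, 10, -3.6, -32.4, 0, 0, 0, 6.8, 10, -3.6, -32.4, 0, 0, 0, 6.8, 10, -3.6, -32.4, 0, 0, 0, 6.8, 10, -3.6, -32.4, 0, 0, 0, 6.8, 10, -3.6, -32.4, 0, 0, 0, 6.8, 10, -3.6, -32.4, 0, 0, 0, 6.8, 10, -3.6, -32.4, 0, 0, 0, 6.8, 10],
)

```text
time: 15.9
eef_pos: [0.569, -0.0321, 0.279]
tcp_rot: [0.962, 0.273, 0.001, 0.0]
contact_force: [0.3, -0.2, -2.9]
opening: 0.189
finger_force: 98.1
```

Emit:
move_arm(
  plan=[-3.6, -32.4, 0, 0, 0, 6.8, 10, -3.6, -32.4, 0, 0, 0, 6.8, 10, -1.8, -16.4, 0, 0, 0, 3.6, 10, 0, 0, 0, 0, 0, 0, 10, 0, 0, 0, 0, 0, 0, 10, 0, 0, 0, 0, 0, 0, 10],
)

```text
time: 16.5
eef_pos: [0.5603, -0.1111, 0.2784]
tcp_rot: [0.912, 0.411, 0.0, -0.0]
contact_force: [-0.4, -0.2, -2.9]
opening: 0.192
finger_force: 98.2
```

```bash
python3 st.py; python3 - <<'E'
from h import *
a=cam('side')
f=lambda c,x,y,w,h,k:cv2.resize(c['color'][y:y+h,x:x+w,::-1],None,fx=k,fy=k,interpolation=cv2.INTER_CUBIC)
cv2.imwrite('pics/hole.png',np.hstack([f(a,260,100,80,150,4),f(a,180,120,100,150,4)]))
s=ctrl.get_state();C=np.array([.5594,-.1101])
print(proj(a,[[*C,.036],[*C,s['eef_pos'][2]+.016-.039]]))
E
```

```text
t 16.5 p [ 0.5603 -0.1111  0.2784] psi -41.44039562552906 z [ 0.0004  0.0003 -1.    ] q6 20.035697051783828 F [-0.4084 -0.1543 -2.8516] M [-0.0708 -0.0198  0.0126] op 16.405190684476413 98.16036171047017
[[307.96565235 241.92568131]
 [311.73880153 149.02796465]]
```

View pics/hole.png

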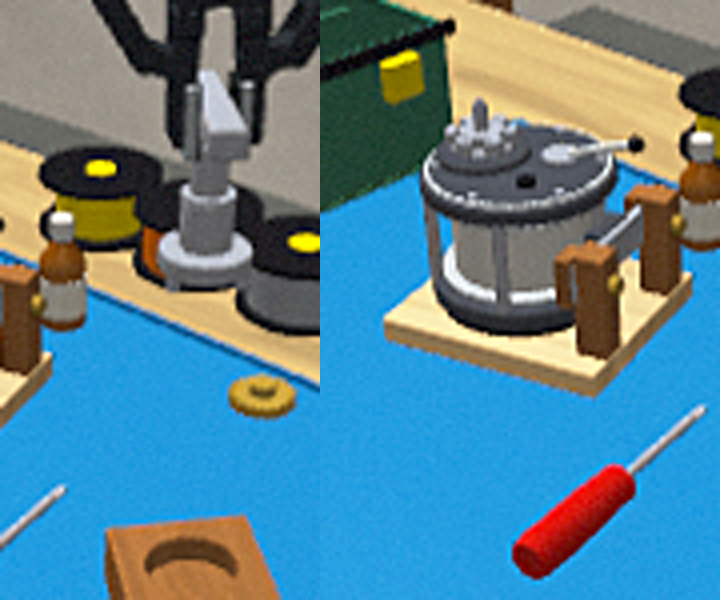

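The key and hole line up: neck at column 312 and hole centre at 307.8, both as projected. The reel and driver are undisturbed. Lowering now.

Emit:
move_arm(
  plan=[0.2, -0.3, -20, 0, 0, 0, 10, 0, 0, -40, 0, 0, 0, 10, 0, 0, -40, 0, 0, 0, 10, 0, 0, -40, 0, 0, 0, 10, 0, 0, -18, 0, 0, 0, 10, 0, 0, -6, 0, 0, 0, 10, 0, 0, 0, 0, 0, 0, 10, 0, 0, -3, 0, 0, 0, 10, 0, 0, -3, 0, 0, 0, 10, 0, 0, -2, 0, 0, 0, 10, 0, 0, 0, 0, 0, 0, 10],
)

```text
time: 17.65
eef_pos: [0.5605, -0.1123, 0.1066]
tcp_rot: [0.912, 0.411, 0.0, 0.0]
contact_force: [1.3, -0.1, -2.4]
opening: 0.191
finger_force: 98.1
```

```bash
python3 st.py
```

```text
t 17.65 p [ 0.5605 -0.1123  0.1066] psi -41.44842702033271 z [ 0.0005 -0.0002 -1.    ] q6 19.953810086177533 F [ 1.2742 -0.1318 -2.3762] M [0.0052 0.0398 0.0532] op 16.313541881350258 98.10803279746324
```

Emit:
move_arm(
  plan=[0, 0.6, -2, 0, 0, 0, 10, 0, 0, -2, 0, 0, 0, 10, 0, 0, -2, 0, 0, 0, 10, 0, 0, -2, 0, 0, 0, 10, 0, 0, 0, 0, 0, 0, 10],
)

```text
time: 18.15
eef_pos: [0.56, -0.1115, 0.0977]
tcp_rot: [0.912, 0.411, -0.0, -0.0]
contact_force: [0.2, 0.9, -3.4]
opening: 0.192
finger_force: 98.1
```

```bash
python3 st.py
```

```text
t 18.15 p [ 0.56   -0.1115  0.0977] psi -41.450165289183374 z [-0.0009  0.0004 -1.    ] q6 20.00987625041383 F [ 0.2244  0.9031 -3.4498] M [-0.0042  0.0056 -0.0347] op 16.363772474202026 98.1069944857154
```

In the hole. On down to the floor.

Emit:
move_arm(
  plan=[0, 0, -2, 0, 0, 0, 10, 0, 0, -2, 0, 0, 0, 10, 0, 0, -2, 0, 0, 0, 10, 0, 0, -1.3, 0, 0, 0, 10, 0, 0, 0, 0, 0, 0, 10, 0, 0, 0, 0, 0, 0, 10],
)

```text
time: 18.75
eef_pos: [0.5604, -0.1116, 0.0909]
tcp_rot: [0.912, 0.411, -0.0, -0.0]
contact_force: [-0.7, 0.9, -3.5]
opening: 0.189
finger_force: 98.1
```

```bash
python3 st.py
```

```text
t 18.75 p [ 0.5604 -0.1116  0.0909] psi -41.44792558293119 z [-0.0001  0.     -1.    ] q6 20.01258783602199 F [-0.6525  0.9266 -3.4917] M [-0.0452 -0.0121  0.0204] op 16.102349544295866 98.10689346282743
```

Emit:
move_arm(
  plan=[0, 0, -0.8, 0, 0, 0, 10, 0, 0, 0, 0, 0, 0, 10, 0, 0, 0, 0, 0, 0, 18, 0, 0, 0, 0, 0, 0, 22, 0, 0, 0, 0, 0, 0, 30, 0, 0, 0, 0, 0, 0, 50, 0, 0, 0, 0, 0, 0, 60, 0, 0, 0, 0, 0, 0, 60, 0, 0, 0, 0, 0, 0, 60],
  newtons=40,
)

```text
time: 19.65
eef_pos: [0.5604, -0.1116, 0.0902]
tcp_rot: [0.912, 0.411, 0.0, 0.0]
contact_force: [-0.1, 0.3, -1.0]
opening: 0.7
finger_force: 0.0
```

```bash
python3 st.py
```

```text
t 19.65 p [ 0.5604 -0.1116  0.0902] psi -41.44574840234423 z [ 0.0002 -0.0001 -1.    ] q6 20.010845971515653 F [-0.0582  0.3347 -1.0311] M [0.0186 0.058  0.0272] op 59.75418520924053 0.0
```

Emit:
move_arm(
  plan=[0, 0, 10, 0, 0, 0, 60, 0, 0, 30, 0, 0, 0, 60, 0, 0, 40, 0, 0, 0, 60, 0, 0, 40, 0, 0, 0, 60, 0, 0, 30, 0, 0, 0, 60, -20, 0, 10, 0, 0, 0, 60, -30, 0, 0, 0, 0, 0, 60, -30, 0, 0, 0, 0, 0, 60, -20, 0, 0, 0, 0, 0, 60, 0, 0, 0, 0, 0, 0, 60, 0, 0, 0, 0, 0, 0, 60],
)

```text
time: 20.75
eef_pos: [0.4608, -0.1118, 0.2511]
tcp_rot: [0.912, 0.411, 0.001, 0.001]
contact_force: [-0.7, -0.4, -0.1]
opening: 0.702
finger_force: 0.0
```

```bash
python3 st.py; python3 - <<'E'
from h import *
a=cam('side');b=cam('top')
f=lambda c,x,y,w,h,k:cv2.resize(c['color'][y:y+h,x:x+w,::-1],None,fx=k,fy=k,interpolation=cv2.INTER_CUBIC)
cv2.imwrite('pics/end.png',np.hstack([f(a,180,130,180,220,2.2),f(b,180,130,180,220,2.2)]))
import sys; sys.path.insert(0,'.'); from fit import fit
for r in fit(b,(.598,.2145),1.6,7,26)[:2]: print(np.round(r,3))
E
```

```text
t 20.75 p [ 0.4608 -0.1118  0.2511] psi -41.472527227778286 z [ 0.0021 -0.0007 -1.    ] q6 15.540627606261916 F [-0.7219 -0.4196 -0.1431] M [ 0.0232  0.0141 -0.0334] op 59.96776963853957 0.0
[1.35000e-01 5.98264e+02 2.14388e+02 4.21970e+01]
[1.35000e-01 5.98249e+02 2.14397e+02 4.22450e+01]
```

View pics/end.png

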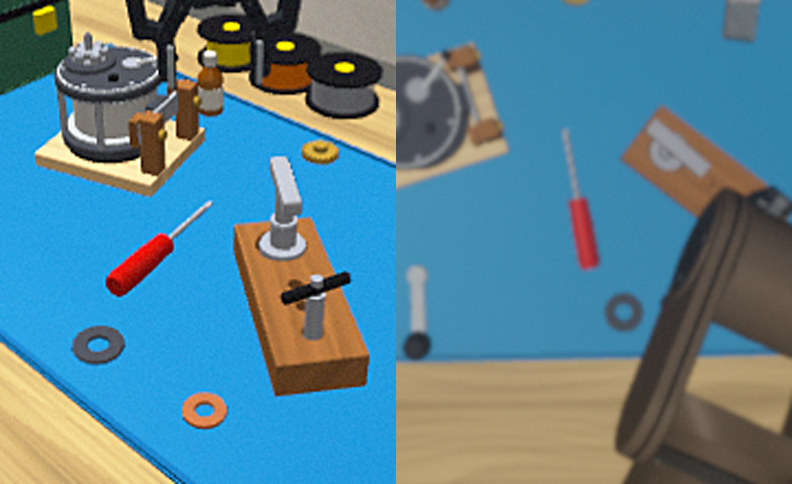

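The key stands upright in its hole and the bystanders in view are where they were. The nut's notch phase went from 31° to 42° (mod 60), which matches about 109° clockwise.

```bash
python3 -c "
from plant import order; print(order.sign_off())"
```

```text
the job is handed in; nothing more can be done
None
```

The nut was slackened about 109° clockwise with the key fully seated, the key is back upright in its hole, and the job was handed in at about 21 s of the 64 s allowed.

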